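# Pack the china jar lids into the hinged tin

### The job

Swing the red tin's lid right back to its stop, then pack all the china jar lids that are out on the table into the tin in one flat layer, knobs up, like a honeycomb: the blue one in the middle and the white ones around it, close against it; neighbouring white ones close together, and any gap left in the ring a whole place wide so that a missing lid can be added later. Then close the tin and press its lid down until the catch snaps and holds it shut, leaving the other things on the table where they are.

Things in the scene. Friction and masses are not known exactly. Their poses are not given: they have to be found in the camera images.
- tin_floor (a point): centre of the flat inner floor of a low round red tin with a hinged lid, fixed to the table. Inside 160 mm across, floor 4 mm above the table, wall 3 mm thick, rim 20 mm above the table. z up; +y points from the centre to the hinge, -y to the catch: a brass spring clip 22 mm wide outside the wall, 89 to 97 mm from the centre, 33 mm tall
- lid_hinge (a point): centre of the tin lid's hinge axis (which runs along x of the tin_floor frame), 84 mm from the tin's centre towards its +y and 20 mm above the table. The lid is a round dish 166 mm across with a flat top and a skirt 25 mm deep; shut, its top is 48.5 mm above the table
- tin_lid (a joint): tin lid angle, rad: 0 shut, 1.57 upright over the hinge, 2.15 fully back (stop). The hinge is stiff: the lid stays where it is left; 1 to 2.5 N at its front edge moves it. Pushed down, it first rests on the spring catch about 0.06 rad from shut; a press of about 10 N near its front edge snaps it past the catch, which then holds it
- lid_edge (a point): front edge of the tin lid's outer (top) face, opposite the hinge: 167 mm from the hinge axis, and 28.5 mm off it towards the outer side. Turns with the lid: z is the outward normal of its top, -y points from the hinge to the front edge
- lid_press (a point): point on the tin lid's outer (top) face where it is best pressed, 145 mm from the hinge axis, 22 mm in from the front edge; axes as lid_edge
- blue_mid (a point): the one blue china jar lid: a flat disc 50 mm across and 12 mm thick (its lower edge bevelled 5 mm up and 4 mm in) with an upright knob on top, 14 mm across and 24 mm tall, 36 mm high in all, about 70 g. The point is on its axis, half-way up (18 mm above its underside); z points up out of the knob.
- white0_mid (a point): white china jar lid: a flat disc 50 mm across and 12 mm thick (its lower edge bevelled 5 mm up and 4 mm in) with an upright knob on top, 14 mm across and 24 mm tall, 36 mm high in all, about 70 g. The point is on its axis, half-way up (18 mm above its underside); z points up out of the knob (None if not there this time).
- white1_mid (a point): white china jar lid: a flat disc 50 mm across and 12 mm thick (its lower edge bevelled 5 mm up and 4 mm in) with an upright knob on top, 14 mm across and 24 mm tall, 36 mm high in all, about 70 g. The point is on its axis, half-way up (18 mm above its underside); z points up out of the knob (None if not there this time).
- white2_mid (a point): white china jar lid: a flat disc 50 mm across and 12 mm thick (its lower edge bevelled 5 mm up and 4 mm in) with an upright knob on top, 14 mm across and 24 mm tall, 36 mm high in all, about 70 g. The point is on its axis, half-way up (18 mm above its underside); z points up out of the knob (None if not there this time).
- white3_mid (a point): white china jar lid: a flat disc 50 mm across and 12 mm thick (its lower edge bevelled 5 mm up and 4 mm in) with an upright knob on top, 14 mm across and 24 mm tall, 36 mm high in all, about 70 g. The point is on its axis, half-way up (18 mm above its underside); z points up out of the knob (None if not there this time).
- white4_mid (a point): white china jar lid: a flat disc 50 mm across and 12 mm thick (its lower edge bevelled 5 mm up and 4 mm in) with an upright knob on top, 14 mm across and 24 mm tall, 36 mm high in all, about 70 g. The point is on its axis, half-way up (18 mm above its underside); z points up out of the knob (None if not there this time).
- white5_mid (a point): white china jar lid: a flat disc 50 mm across and 12 mm thick (its lower edge bevelled 5 mm up and 4 mm in) with an upright knob on top, 14 mm across and 24 mm tall, 36 mm high in all, about 70 g. The point is on its axis, half-way up (18 mm above its underside); z points up out of the knob (None if not there this time).
- egg_cup: silver-plated egg cup shape, 42 mm across, 36 mm tall, standing among the china lids; origin at the centre of its underside. Not part of the lot: leave it where it is
- weight: plain brass weight, 40 mm across, 26 mm tall, among the china lids; origin at the centre of its underside. Not part of the lot: leave it where it is
- clock: brass carriage clock, about 70 x 80 x 128 mm; origin at the centre of its underside. Not part of the lot: leave it where it is
- ginger_jar: blue jar 90 mm across, 110 mm tall; origin at the centre of its underside. Not part of the lot: leave it where it is
- decanter: glass decanter 100 mm across, 157 mm tall; origin at the centre of its underside. Not part of the lot: leave it where it is
- sugar_bowl: round silver bowl with lid, 96 mm across, 90 mm tall; origin at the centre of its underside. Not part of the lot: leave it where it is
Not all that is in view belongs to the job. Leave any turquoise look-alike of the part that bears white1_mid alone. Leave any green or orange look-alike of the part that bears white2_mid alone.

How it is judged:
By the outcome, as a careful person would: the job done as asked, in the order asked, and still so for the second after the job is handed in, with the robot touching nothing.
Of white0, white1, white2, white3, white4, white5 only 4 to 6 are there at a start; the rules pass over those that are not, and their reading is None.
At some moment in a run one of blue, white0, white1, white2, white3, white4, white5 may be knocked a few centimetres aside while the robot is not near it.
It also fails if it takes over 208 s, if anything falls off the work surface, if the arm or the gripper's body presses on something with over 40 N, if the wrist force passes 120 N, or if a joint passes its speed limit or range.

### The arm

A 7-joint arm with a two-finger parallel gripper is mounted at the origin on the work surface. World frame = base frame: x ahead of the robot, y to its left, z up, the work surface at z = 0. Lengths are in m, angles in rad, forces in N, time in s.
With the tool pointing down it reaches from about 0.35 to 0.9 m from the base axis. Payload 7.2 kg.
Tool frame: the origin (TCP) lies at the very end of the fingers, on their centre line; the grasp point (between the pads) lies 19 mm behind it; z points along the fingers, y is the line along which they close (so a half turn about z gives the same grasp; the last joint's range is limited). The gripper opens to 85 mm and grips with 20 to 120 N. Pads are 22 mm wide; open, the fingers measure 114 mm over their backs; the gripper's body (76 mm by 85 mm) begins 54 mm behind the grasp point. The pads swing forward as they close: fully open they stand 13 mm farther back than shut.
Start: joints at [1.276, 0.411, -0.013, 1.596, 0.006, 1.134, -0.082], TCP at [0.141, -0.609, 0.231] pointing down, gripper open.
Joint ranges: [-2.95, 2.95], [-0.29, 1.99], [-1.47, 1.44], [0.14, 2.54], [-1.03, 4.17], [0.13, 1.85], [-2.86, 2.86]. Speed limits (rad/s): [2.39, 2.39, 3.01, 3.01, 3.14, 3.14, 3.14].

### API

Orientations are given as [roll, pitch, yaw] about the fixed x, y, z axes, in that order (R = Rz(yaw) Ry(pitch) Rx(roll)).
In Python, from station import * gives the robot as it stands. Calls block until the motion is done:
- goto(position, orientation): joint-space move of the TCP to a pose.
- servo_line(position, attitude=None, vel=0.15, force_limit=None): straight line of the TCP; attitude=None keeps the orientation; vel is the mean speed in m/s. With force_limit (N) it stops when the force on the tool has changed by that much, and returns True; else False.
- move_j(angles): joint-space move.
- gripper_to(opening): finger opening in m; the grip force is fixed at half the most; returns when the fingers have stopped.
- pause(seconds).
- ik(position, orientation): joint angles nearest the present ones, or None.
- state(): the state.
- read_camera(name): name is "scene" or "top" or "wrist"; returns (picture, depth): 420x560x3 uint8, red, green, blue; 420x560 float32, m along the optical axis (not along the pixel's ray), 0 where there is no reading.
- get_calibration(name): a dict with "intrinsics" (3x3 intrinsics, pixels), "R" (3x3) and "t" (3): a world point X has camera coordinates R X + t. Camera axes: x right, y down, z forward; pixel columns grow to the right and rows downward; lengths in m; the calibration is good to about 2 mm. A picture is of the moment at which its call begins: read the wrist's pose just before it. get_calibration takes no time and is no camera call; for the wrist camera it gives the pose at the moment of the call.
A pose or a line that the arm cannot do raises MotionError and nothing moves.
- finish_job(): hands the job in; it is judged then, once.
The state is a dict: "time": time; "qpos": joint angles; "joint_velocities": joint speeds; "tau": joint torques, N m; "eef_pos": TCP position; "orientation": TCP orientation; "ft_force": force on the tool from outside, world axes, zero at the start; "moment": the same for the moment, N m; "grip_width": finger opening in m; "finger_force": force on a finger pad.
Only numpy, scipy, OpenCV 4.12 (cv2) and the standard library are available. Lean on these libraries where they do the work, as an engineer would, in place of code of your own. Each camera call takes 0.05 s, during which the arm holds its last target. There are 200 camera calls.

## Working session

There is one attempt and no reset: what is moved stays moved. The work goes in short steps, each a Python script; the robot and the scene stay as the last script left them, time stands still between calls to the robot, and variables do not carry over. Pictures are saved under pics/ and viewed, at most 14 in all, crops included, and the job is handed in when it is done.

```bash
ls; mkdir -p pics; python3 - <<'E'
from station import *
import cv2,numpy as np
for n in ("top","scene"):
    p,d=read_camera(n); np.savez(f"pics/{n}0.npz",p=p,d=d,**get_calibration(n))
    cv2.imwrite(f"pics/{n}0.png",cv2.resize(p[:,:,::-1],(800,600)))
    print(get_calibration(n))
print(state())
E
```

```text
pics
{'intrinsics': array([[540.08352884,   0.        , 284.8716581 ],
       [  0.        , 540.08352884, 219.84260265],
       [  0.        ,   0.        ,   1.        ]]), 'R': array([[-0.02449906, -0.9996816 ,  0.00604182],
       [-0.98640318,  0.02319034, -0.162699  ],
       [ 0.16250709, -0.00994564, -0.98665725]]), 't': array([0.02295254, 0.51147349, 1.4232133 ])}
{'intrinsics': array([[379.89136643,   0.        , 287.86980897],
       [  0.        , 379.89136643, 214.44964326],
       [  0.        ,   0.        ,   1.        ]]), 'R': array([[ 0.54378667,  0.83915208,  0.01094766],
       [ 0.71994574, -0.45975592, -0.51990637],
       [-0.43124726,  0.29059987, -0.8541531 ]]), 't': array([-0.28151148, -0.32985672,  1.34976464])}
{'time': 0.1, 'qpos': array([ 1.27580134,  0.41182175, -0.01269403,  1.59696401,  0.00559306,
        1.13431922, -0.08218792]), 'joint_velocities': array([ 0.00138313, -0.00046326, -0.00062443, -0.00118294,  0.00122104,
        0.0004858 , -0.00039466]), 'tau': array([ 2.99773877e-03, -6.01833916e+01,  6.84748515e-01, -3.00090802e+01,
        1.41669120e-02,  6.37666686e-03,  4.56526959e-05]), 'eef_pos': array([ 0.1403866 , -0.60856233,  0.23053462]), 'orientation': array([-3.14011961e+00,  1.05429419e-04,  2.26811939e-01]), 'ft_force': array([-0.56313753, -0.49219464, -0.48627837]), 'moment': array([-0.03023952, -0.00504058, -0.0354754 ]), 'finger_force': 0.0, 'grip_width': 0.08553691470680168}
```

View pics/top0.png

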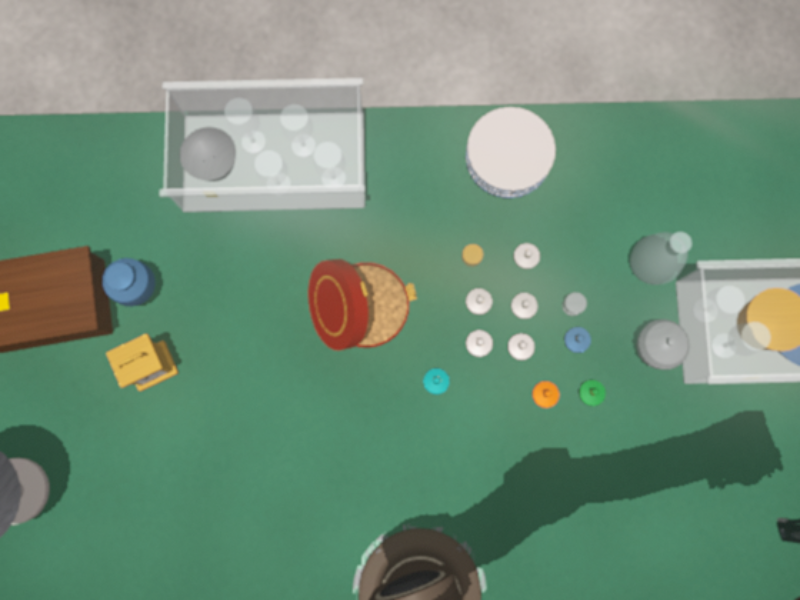

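View pics/scene0.png

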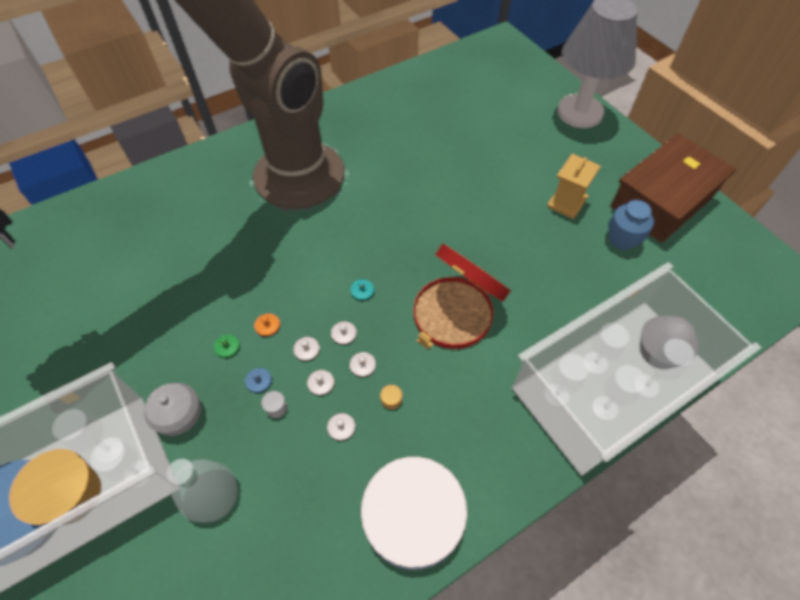

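The top picture (in 800x600 px) shows:
- **White lids:** five, at (527,256), (479,301), (525,305), (479,343) and (521,347).
- **Blue lid:** (578,340).
- **Not part of the lot:** silver egg cup (575,303), brass weight (473,254), and turquoise (436,381), orange (546,394) and green (592,392) look-alikes.
- **Tin:** about (370,305), catch at (410,292) on the right, lid partly open on the left.

The pale discs inside the glass cases are not out on the table.

```bash
cat > h.py <<'E'
from station import *
import numpy as np, cv2
def plane(uv,c,z):
    """pixels (n,2) -> world points on height z"""
    K,R,t=c["intrinsics"],c["R"],np.asarray(c["t"]); o=-R.T@t
    uv=np.atleast_2d(np.asarray(uv,float))
    r=(np.c_[uv,np.ones(len(uv))]@np.linalg.inv(K).T)@R
    return o+r*((np.asarray(z)-o[2])/r[:,2])[:,None]
def cloud(d,c):
    K,R,t=c["intrinsics"],c["R"],np.asarray(c["t"])
    v,u=np.indices(d.shape); 
    P=np.stack([(u-K[0,2])/K[0,0]*d,(v-K[1,2])/K[1,1]*d,d],-1)
    return (P-t)@R
def proj(X,c):
    q=(np.atleast_2d(X)@c["R"].T+c["t"])@c["intrinsics"].T; return q[:,:2]/q[:,2:]
def masks(p):
    h=cv2.cvtColor(p,cv2.COLOR_RGB2HSV).astype(int); H,S,V=h[...,0],h[...,1],h[...,2]
    return dict(white=(S<45)&(V>150),blue=(H>100)&(H<125)&(S>90)&(V>60))
def discs(p,c,lo=0.9,hi=1.12,z=0.012):
    """lids on the table: outline of the disc at z=12 mm (enclosing ellipse of the colour blob)"""
    out=[]
    for n,m in masks(p).items():
        cs,_=cv2.findContours(m.astype(np.uint8),cv2.RETR_EXTERNAL,cv2.CHAIN_APPROX_NONE)
        for k in cs:
            if len(k)<20: continue
            W=plane(k[:,0,:],c,z)[:,:2]
            (x,y),r=cv2.minEnclosingCircle(W.astype(np.float32))
            a=cv2.contourArea(W.astype(np.float32))
            if .020<r<.032 and a>.75*np.pi*r*r: out.append((n,round(x,4),round(y,4),round(r,4),k[:,0].mean(0).round(),round(a**.5*1000/1.772,1)))
    return out
E
python3 - <<'E'
from h import *
f=np.load("pics/top0.npz"); p,d=f["p"],f["d"]; c={k:f[k] for k in("intrinsics","R","t")}
for o in discs(p,c): print(o)
P=cloud(d,c)
h=cv2.cvtColor(p,cv2.COLOR_RGB2HSV).astype(int)
for n,(u,v) in dict(tin=(385,305),catch=(410,292),lidtop=(325,305),turq=(436,381),egg=(575,303),weight=(473,254),plate=(510,150)).items(): print(n,P[int(v*.7),int(u*.7)].round(4))
red=((h[...,0]<8)|(h[...,0]>172))&(h[...,1]>120)&(P[...,2]>.015)&(d>0)
Q=P[red]; Q=Q[(abs(Q[:,0]-.45)<.3)]
print(len(Q),Q.min(0),Q.max(0))
for a in range(20,180,15):
    s=Q[(Q[:,2]*1000>a)&(Q[:,2]*1000<=a+15)]
    if len(s): print(a,len(s),s.min(0).round(3),s.max(0).round(3))
E
```

```text
('white', 0.4494, -0.2078, 0.0274, array([365., 242.]), 25.8)
('white', 0.4581, -0.1266, 0.0273, array([335., 240.]), 25.7)
('white', 0.5296, -0.2171, 0.0277, array([367., 214.]), 26.3)
('white', 0.54, -0.1295, 0.028, array([335., 210.]), 26.2)
('white', 0.6282, -0.2269, 0.0275, array([369., 179.]), 25.7)
('blue', 0.4602, -0.3161, 0.024, array([404., 238.]), 21.9)
tin [0.5388 0.0541 0.002 ]
catch [0.5576 0.0036 0.0308]
lidtop [0.5251 0.1623 0.0935]
turq [ 0.3855 -0.0401  0.0421]
egg [ 0.5277 -0.3109  0.0321]
weight [ 0.6317 -0.1205  0.0279]
plate [ 0.8278 -0.1976  0.059 ]
1752 [0.4410489  0.03013301 0.01616244] [0.61685877 0.19673361 0.18072091]
20 2 [0.459 0.104 0.021] [0.459 0.107 0.023]
35 31 [0.473 0.172 0.037] [0.547 0.197 0.05 ]
50 98 [0.455 0.16  0.05 ] [0.569 0.196 0.065]
65 96 [0.447 0.151 0.066] [0.58  0.192 0.08 ]
80 154 [0.443 0.137 0.08 ] [0.593 0.187 0.095]
95 195 [0.441 0.1   0.095] [0.597 0.18  0.11 ]
110 205 [0.443 0.091 0.11 ] [0.598 0.171 0.125]
125 212 [0.449 0.085 0.125] [0.598 0.161 0.14 ]
140 227 [0.457 0.084 0.14 ] [0.593 0.152 0.155]
155 372 [0.47  0.083 0.155] [0.585 0.138 0.17 ]
170 154 [0.495 0.09  0.17 ] [0.569 0.124 0.181]
```

```bash
python3 - <<'E'
from h import *
for n,(x,y) in dict(w1=(.53,-.21),w2=(.53,.04)).items():
    t0=state()["time"]; goto([x,y,.36],[np.pi,0,0]); print(n,state()["time"]-t0, state()["eef_pos"])
    c=get_calibration("wrist"); p,d=read_camera("wrist"); np.savez(f"pics/{n}.npz",p=p,d=d,**c)
    print("cam",(-c["R"].T@c["t"]).round(3),c["R"].round(2).tolist(),c["intrinsics"][0,0])
    for o in discs(p,c): print(o)
    cv2.imwrite(f"pics/{n}.png",p[:,:,::-1])
E
```

```text
w1 2.0583 [ 0.52950556 -0.21120929  0.3596622 ]
cam [ 0.61  -0.211  0.503] [[-0.0, -1.0, 0.0], [-0.95, 0.0, 0.31], [-0.31, -0.0, -0.95]] 340.2823581361354
('white', 0.4572, -0.1278, 0.0245, array([221., 207.]), 23.7)
('white', 0.5226, -0.3182, 0.0208, array([350., 164.]), 20.0)
('white', 0.5394, -0.1307, 0.0246, array([220., 152.]), 23.8)
('blue', 0.4603, -0.3175, 0.025, array([347., 205.]), 24.0)
w2 0.9834 [0.5303857  0.03797102 0.35986924]
cam [0.611 0.038 0.503] [[-0.0, -1.0, 0.0], [-0.95, 0.0, 0.31], [-0.31, -0.0, -0.95]] 340.2823581361354
('white', 0.4487, -0.2077, 0.0247, array([438., 212.]), 23.8)
('white', 0.4573, -0.1272, 0.0246, array([386., 207.]), 23.8)
('white', 0.5225, -0.331, 0.0209, array([530., 164.]), 20.1)
('white', 0.5285, -0.218, 0.0247, array([453., 160.]), 23.9)
('white', 0.5393, -0.1298, 0.0247, array([393., 152.]), 23.9)
('white', 0.6278, -0.2276, 0.0248, array([472.,  87.]), 24.0)
('blue', 0.4595, -0.3154, 0.0266, array([511., 205.]), 24.7)
```

View pics/w2.png

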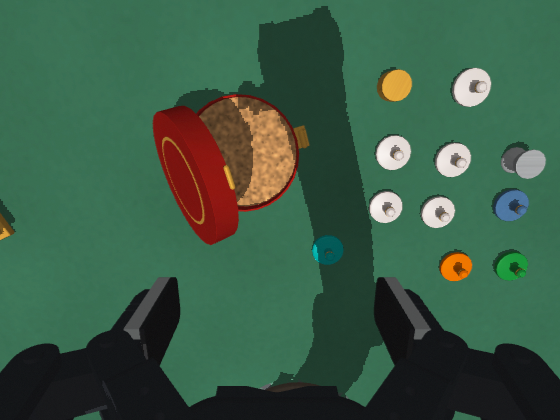

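View pics/w1.png

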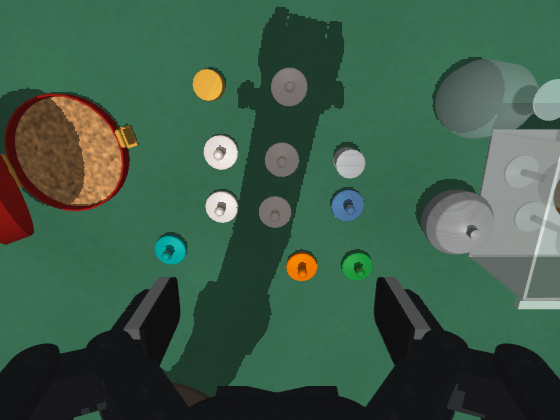

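w2 shows:
- **White lids:** (472,87), (393,152), (453,160), (386,207), (438,212).
- **Blue lid:** (511,205), with a knob like the others.
- **Left alone:** weight (396,85), egg cup (523,162), turquoise (328,250), orange (456,266), green (512,266).
- **Tin:** catch at (301,137). The lid is short of upright, leaning over the tin.

w1 agrees with this. The "white" blob at y≈-0.32 in my detections, with r=0.021, is the egg cup.

```bash
python3 - <<'E'
from h import *
from scipy.optimize import least_squares
def hsv(p): h=cv2.cvtColor(p,cv2.COLOR_RGB2HSV).astype(int); return h[...,0],h[...,1],h[...,2]
for n in("w1","w2","top0"):
    f=np.load(f"pics/{n}.npz"); p,d=f["p"],f["d"]; c={k:f[k] for k in("intrinsics","R","t")}
    P=cloud(d,c); H,S,V=hsv(p); red=((H<6)|(H>174))&(S>130)&(d>0)
    near=(abs(P[...,0]-.54)<.12)&(abs(P[...,1]-.1)<.12)
    tab=P[(H>60)&(H<85)&(S>80)&(d>0)&(abs(P[...,0]-.54)<.15)&(abs(P[...,1]-.08)<.2)]; print(n,"table z",np.median(tab[:,2]).round(4))
    Q=P[red&near&(abs(P[...,2]-.020)<.0025)]
    r=least_squares(lambda q:np.hypot(Q[:,0]-q[0],Q[:,1]-q[1])-.0815,[.53,.09],loss="soft_l1",f_scale=.002)
    print(" rim",len(Q),r.x.round(4),np.median(abs(r.fun)).round(4))
    B=P[(H>14)&(H<32)&(S>110)&near&(P[...,2]>.027)&(P[...,2]<.036)&(P[...,1]<.03)]
    if len(B): m=(B.min(0)+B.max(0))/2; print(" catch",len(B),B.min(0).round(4),B.max(0).round(4),B.mean(0).round(4),"yaw of -y",np.degrees(np.arctan2(B[:,1].mean()-r.x[1],B[:,0].mean()-r.x[0])))
    L=P[red&near&(P[...,2]>.05)|red&(P[...,2]>.05)&(abs(P[...,0]-.53)<.12)&(abs(P[...,1]-.14)<.1)]
    # lid top plane: RANSAC-ish by least squares with robust loss
    best=None; g=np.random.default_rng(0)
    for _ in range(400):
        a=L[g.choice(len(L),3,False)]; k=np.cross(a[1]-a[0],a[2]-a[0]); k/=np.linalg.norm(k)+1e-12
        i=abs((L-a[0])@k)<.002
        if best is None or i.sum()>best.sum(): best=i
    A=L[best]; m=A.mean(0); k=np.linalg.svd(A-m)[2][2]; k*=np.sign(k[1])
    print(" lid plane n",k.round(3),len(L),best.sum(),m.round(4),"angle",np.degrees(np.arctan2(np.hypot(k[0],k[1]),k[2])),"az",np.degrees(np.arctan2(k[1],k[0])))
E
```

```text
w1 table z 0.0001
 rim 800 [0.5371 0.088 ] 0.0008
 catch 148 [ 0.5496 -0.007   0.0271] [0.5737 0.0069 0.0344] [ 5.623e-01 -2.000e-04  3.060e-02] yaw of -y -74.07746008822623
 lid plane n [ 0.627  0.572 -0.528] 924 458 [0.4727 0.0911 0.1419] angle 121.88775262335564 az 42.38809210145578
w2 table z 0.0002
 rim 487 [0.5369 0.0896] 0.0008
 catch 134 [ 0.5501 -0.0059  0.0271] [0.5731 0.0084 0.034 ] [0.5621 0.0014 0.0309] yaw of -y -74.08486105239055
 lid plane n [-0.229  0.811  0.538] 6734 3671 [0.5271 0.1405 0.1245] angle 57.437928262578865 az 105.73315690934066
top0 table z 0.0018
 rim 1 [0.5382 0.088 ] 0.0
 catch 23 [ 0.5518 -0.002   0.0296] [0.5715 0.0089 0.0353] [0.5624 0.0034 0.0322] yaw of -y -74.07996878518355
 lid plane n [-0.233  0.812  0.536] 1545 921 [0.5213 0.1452 0.1185] angle 57.599209498477684 az 105.99567623714664
```

```bash
cat >> h.py <<'E'
C=np.array([.537,.0888]); A=np.radians(15.9)
ex=np.array([np.cos(A),np.sin(A)]); ey=np.array([-np.sin(A),np.cos(A)])
def T(x,y,z): return np.r_[C+x*ex+y*ey,z]          # tin frame (m) -> world
def lidpt(th,a,n):                                  # (y,z) in the tin frame of a point on the lid
    return .084-a*np.cos(th)+n*np.sin(th), .020+a*np.sin(th)+n*np.cos(th)
def lid_angle(p,d,c):
    P=cloud(d,c); h=cv2.cvtColor(p,cv2.COLOR_RGB2HSV).astype(int)
    m=((h[...,0]<6)|(h[...,0]>174))&(h[...,1]>130)&(d>0)
    y=(P[...,:2]-C)@ey; x=(P[...,:2]-C)@ex
    return P[m&(P[...,2]>.03)],x,y,m
E
cat > open.py <<'E'
from h import *
D=[np.pi,0,A]
gripper_to(0)
goto(T(0,-.06,.25),D); servo_line(T(0,-.06,.135),vel=.2)
f0=state()["ft_force"]
for th in list(np.arange(.98,2.16,.1))+[2.16,2.2,2.24]:
    y,z=lidpt(th,.167,.0035)
    hit=servo_line(T(0,y-.0145,z-.025),vel=.12,force_limit=15)
    s=state(); print(round(th,2),hit,(s["ft_force"]-f0).round(1),round(s["time"],1))
    if hit: break
y,z=lidpt(th,.167,.0035)
servo_line(T(0,.02,.19),vel=.25); 
goto(T(0,-.1,.36),[np.pi,0,0])
c=get_calibration("wrist"); p,d=read_camera("wrist"); np.savez("pics/w3.npz",p=p,d=d,**c); cv2.imwrite("pics/w3.png",p[:,:,::-1])
p,d=read_camera("top"); c=get_calibration("top"); np.savez("pics/top1.npz",p=p,d=d,**c)
Q,x,y,m=lid_angle(p,d,c); P=cloud(d,c); s=m&(P[...,2]>.03)&(abs(x)<.05)
A_=np.polyfit(P[s][:,2],y[s],1); print("dy/dz",A_, "lid y,z max",y[s].max(),P[s][:,2].max()); print(state()["time"])
E
python3 open.py
```

```text
0.98 False [ 0.1 -0.4 -0.1] 5.7
1.08 False [-0.1 -0.7 -1.6] 6.0
1.18 False [-0.5 -0.5 -1.5] 6.3
1.28 False [-0.1  0.2 -1.1] 6.6
1.38 False [ 0.3 -0.6 -1. ] 6.9
1.48 False [ 0.2  0.6 -0.2] 7.2
1.58 False [-0.2 -0.5 -0.2] 7.5
1.68 False [-1.1  0.1 -1. ] 7.8
1.78 False [-0.2 -0.  -1.1] 8.1
1.88 False [-0.5 -0.2  0.1] 8.4
1.98 False [-0.2 -0.5 -0.6] 8.7
2.08 False [-0.1  0.2 -0.8] 8.9
2.16 True [ 1.3 -4.4  2.5] 9.2
dy/dz [0.53716493 0.10703345] lid y,z max 0.19686858401869736 0.1635252146729703
10.8583
```

```bash
python3 - <<'E'
from h import *
for n in("w3","top1"):
    f=np.load(f"pics/{n}.npz"); p,d=f["p"],f["d"]; c={k:f[k] for k in("intrinsics","R","t")}
    Q,x,y,m=lid_angle(p,d,c); P=cloud(d,c); s=m&(P[...,2]>.05)&(abs(x)<.06)&(y>.09)
    L=np.c_[x[s],y[s],P[s][:,2]]; best=None; g=np.random.default_rng(0)
    for _ in range(400):
        a=L[g.choice(len(L),3,False)]; k=np.cross(a[1]-a[0],a[2]-a[0]); k/=np.linalg.norm(k)+1e-12
        i=abs((L-a[0])@k)<.002
        if best is None or i.sum()>best.sum(): best=i
    B=L[best]; k=np.linalg.svd(B-B.mean(0))[2][2]; k*=np.sign(k[1]); print(n,len(L),best.sum(),k.round(3),"theta",np.arctan2(k[1],k[2]), "offset from hinge",(B.mean(0)-[0,.084,.02])@k)
E
```

```text
w3 8334 7313 [ 0.003  0.836 -0.548] theta 2.15113651602314 offset from hinge 0.025690371205968166
top1 964 481 [-0.001  0.86  -0.51 ] theta 2.1060410596294457 offset from hinge 0.029370828850890617
```

View pics/w3.png

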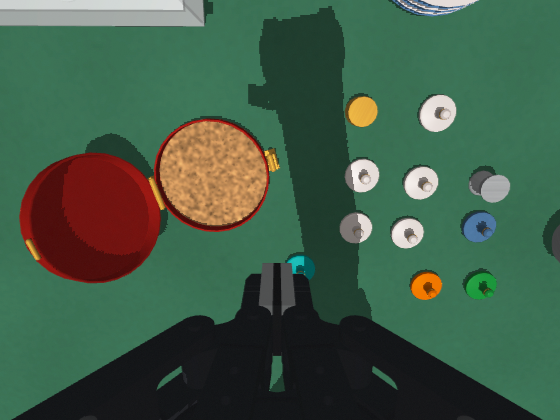

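The lid is at its stop (θ = 2.151). w3 shows it swung right back at (90,215), with the tin empty at (212,173) and the catch at (273,160). The china is unchanged, and the blue lid is at (478,227).

```bash
python3 - <<'E'
s=open("h.py").read().replace("(S<45)&(V>150)","(S<60)&(V>85)").replace(".020<r<.032","(.0225 if n=='white' else .02)<r<.032")
open("h.py","w").write(s+'''
def knob(d,c,xy,z0=0.0,r=.016):
    P=cloud(d,c); s=(np.hypot(P[...,0]-xy[0],P[...,1]-xy[1])<r)&(abs(P[...,2]-z0-.036)<.003)&(d>0)
    return P[s].mean(0),s.sum()
''')
E
python3 - <<'E'
from h import *
from scipy.optimize import least_squares
f=np.load("pics/w3.npz"); p,d=f["p"],f["d"]; c={k:f[k] for k in("intrinsics","R","t")}
for o in discs(p,c): print(o[:5],knob(d,c,o[1:3]))
f1=np.load("pics/top1.npz"); c1={k:f1[k] for k in("intrinsics","R","t")}
for o in discs(f1["p"],c1): print("top",o[:4],knob(f1["d"],c1,o[1:3]))
P=cloud(d,c);h=cv2.cvtColor(p,cv2.COLOR_RGB2HSV).astype(int);m=((h[...,0]<6)|(h[...,0]>174))&(h[...,1]>130)&(d>0)
rr=np.hypot(P[...,0]-C[0],P[...,1]-C[1])
Q=P[m&(abs(P[...,2]-.02)<.0025)&(abs(rr-.0815)<.008)]
r=least_squares(lambda q:np.hypot(Q[:,0]-q[0],Q[:,1]-q[1])-.0815,C,loss="soft_l1",f_scale=.002); print("rim",len(Q),r.x,np.median(abs(r.fun)))
E
```

```text
('white', 0.4496, -0.2071, 0.0259, array([407., 233.])) (array([ 0.44943492, -0.20709104,  0.03518926]), np.int64(62))
('white', 0.4583, -0.1273, 0.0259, array([356., 228.])) (array([ 0.45747935, -0.12684315,  0.03526518]), np.int64(56))
('white', 0.5294, -0.2175, 0.026, array([421., 183.])) (array([ 0.52922324, -0.21717565,  0.03533798]), np.int64(68))
('white', 0.5401, -0.13, 0.0255, array([362., 175.])) (array([ 0.5398178 , -0.12966123,  0.03529121]), np.int64(69))
('white', 0.6276, -0.2271, 0.0258, array([437., 113.])) (array([ 0.6276367 , -0.22676267,  0.03537284]), np.int64(86))
('blue', 0.4607, -0.3159, 0.0263, array([479., 226.])) (array([ 0.46017707, -0.3164081 ,  0.03520343]), np.int64(61))
top ('white', 0.5288, -0.3152, 0.0269) (array([ 0.52908737, -0.31617279,  0.03667486]), np.int64(60))
top ('white', 0.5298, -0.2174, 0.0286) (array([ 0.52987296, -0.21545484,  0.0363899 ]), np.int64(16))
top ('white', 0.6281, -0.2267, 0.0285) (array([ 0.62740615, -0.22638397,  0.0353299 ]), np.int64(12))
top ('blue', 0.4602, -0.3161, 0.024) (array([ 0.45996447, -0.31518647,  0.03583291]), np.int64(14))
rim 707 [0.53726482 0.08861876] 0.0007951619941583277
```

```bash
sed -i 's/^C=np.array.*; A=/C=np.array([.5372,.0886]); A=/' h.py; cat >> h.py <<'E'
G=.0145                                             # TCP height for gripping a lid that stands on the table
def look(xy,z0=0.,r=.03):
    """knob axis near xy from the wrist camera (None if there is none)"""
    c=get_calibration("wrist"); p,d=read_camera("wrist"); k,n=knob(d,c,xy,z0,r)
    return k[:2] if n>25 else None
def wrap(a): return (a+np.pi/2)%np.pi-np.pi/2
def pick(xy,yaw=0.):
    gripper_to(.04) if state()["grip_width"]<.035 or state()["grip_width"]>.05 else None
    goto([*xy,.14],[np.pi,0,yaw]); k=look(xy)
    if k is None or np.hypot(*(k-xy))>.03: raise SystemExit(f"lid not at {xy}: {k}")
    print("knob seen at",k.round(4),"vs",np.round(xy,4))
    servo_line([*k,.05],vel=.2); servo_line([*k,G],vel=.12)
    gripper_to(.0); w=state()["grip_width"]; gripper_to(.032)
    goto([*k,G],[np.pi,0,yaw+np.pi/2 if yaw<=0 else yaw-np.pi/2])
    gripper_to(0); s=state(); print(" width",round(w,4),round(s["grip_width"],4),"force",round(s["finger_force"],1))
    servo_line([*k,.09],vel=.25); s=state(); assert s["grip_width"]>.011,"lost"
def place(x,y,yaw):
    t=T(x,y,0); yaw=wrap(yaw)
    goto([*t[:2],.1],[np.pi,0,yaw]); servo_line([*t[:2],.032],vel=.2)
    hit=servo_line([*t[:2],G+.0045],vel=.05,force_limit=10); s=state()
    print(" placed z",s["eef_pos"].round(4),"want",t[:2].round(4),"hit",hit,"t",round(s["time"],1))
    if hit and s["eef_pos"][2]>G+.008: raise SystemExit("sits high")
    gripper_to(.024); servo_line([*t[:2],.1],vel=.25)
E
python3 - <<'E'
from h import *
pick(np.array([.4602,-.3164])); place(0,0,A)
c=get_calibration("wrist"); p,d=read_camera("wrist"); cv2.imwrite("pics/b.png",p[:,:,::-1]); k,n=knob(d,c,C,.004,.03); print("blue at tin",(k[:2]-C)@np.c_[ex,ey],n)
E
```

```text
knob seen at [ 0.4598 -0.3178] vs [ 0.4602 -0.3164]
 width 0.0115 0.0116 force 58.5
 placed z [0.5372 0.0886 0.0191] want [0.5372 0.0886] hit False t 19.1
blue at tin [ 1.50264717e-03 -6.25168992e-05] 310
```

View pics/b.png

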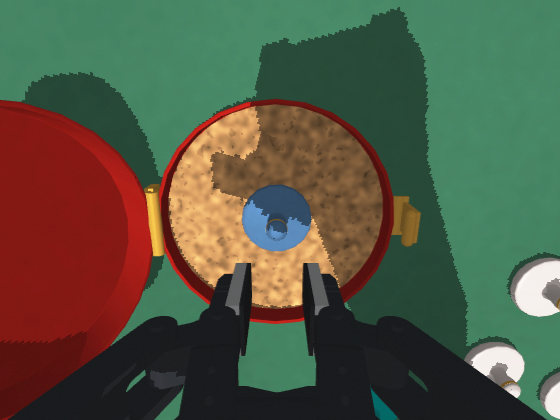

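b.png shows the blue lid centred in the tin at (276,217), knob up. Next, the whites.

```bash
cat > ring.py <<'E'
from h import *
R=.0508
jobs=[((.5397,-.1297),330),((.4577,-.1270),270),((.4495,-.2071),210),((.5293,-.2172),150),((.6276,-.2268),30)]
for xy,ph in jobs:
    a=np.radians(ph); pick(np.array(xy)); place(R*np.cos(a),R*np.sin(a),A+a); print(ph,"done",flush=True)
goto(T(0,-.1,.3),[np.pi,0,0])
c=get_calibration("wrist"); p,d=read_camera("wrist"); np.savez("pics/r.npz",p=p,d=d,**c); cv2.imwrite("pics/r.png",p[:,:,::-1])
for ph in (None,330,270,210,150,30):
    q=np.zeros(2) if ph is None else R*np.array([np.cos(np.radians(ph)),np.sin(np.radians(ph))])
    k,n=knob(d,c,T(*q,0)[:2],.004,.018); print(ph,(((k[:2]-C)@np.c_[ex,ey])*1000).round(1),(q*1000).round(1),round(k[2],4),n)
print(state()["time"])
E
python3 ring.py
```

```text
knob seen at [ 0.5399 -0.1303] vs [ 0.5397 -0.1297]
 width 0.0118 0.0117 force 58.5
 placed z [0.5865 0.0762 0.0191] want [0.5865 0.0762] hit False t 27.4
330 done
knob seen at [ 0.4574 -0.1274] vs [ 0.4577 -0.127 ]
 width 0.0117 0.012 force 58.5
 placed z [0.5511 0.0398 0.0191] want [0.5511 0.0397] hit False t 36.0
270 done
knob seen at [ 0.4491 -0.2081] vs [ 0.4495 -0.2071]
 width 0.0115 0.0116 force 58.5
 placed z [0.5015 0.0523 0.0237] want [0.5018 0.0521] hit True t 43.9sits high
```

```bash
python3 - <<'E'
from h import *
print(state()["ft_force"],state()["grip_width"])
e=state()["eef_pos"]; servo_line([*e[:2],.1],vel=.2)
goto(T(-.02,-.17,.2),[np.pi,0,0])
from h import *
c=get_calibration("wrist"); p,d=read_camera("wrist"); np.savez("pics/x.npz",p=p,d=d,**c); cv2.imwrite("pics/x.png",p[:,:,::-1])
for x,y in((0,0),(.044,-.0254),(0,-.0508)):
    k,n=knob(d,c,T(x,y,0)[:2],.004,.018); print((((k[:2]-C)@np.c_[ex,ey])*1000).round(1),n,k[2])
for o in discs(p,c,z=.016): print(o[0],(((np.array(o[1:3])-C)@np.c_[ex,ey])*1000).round(1),o[3:])
E
```

```text
[-2.72040971  2.24559743  6.39038652] 0.011696398580971764
[ 0.8 -0.7] 145 0.03908994785828161
[ 46.2 -27.6] 169 0.03920937109541026
[  0.7 -51.3] 149 0.03912110964445019
white [ -89.4 -290.9] (0.0257, array([412., 218.]), 24.6)
white [  1.5 -51.3] (0.0258, array([157., 197.]), 24.5)
white [ 45.9 -28.3] (0.0254, array([116., 159.]), 24.6)
white [   0.8 -326.4] (0.0253, array([436., 118.]), 24.5)
blue [ 1.4 -1.3] (0.0255, array([110., 209.]), 24.4)
```

View pics/x.png

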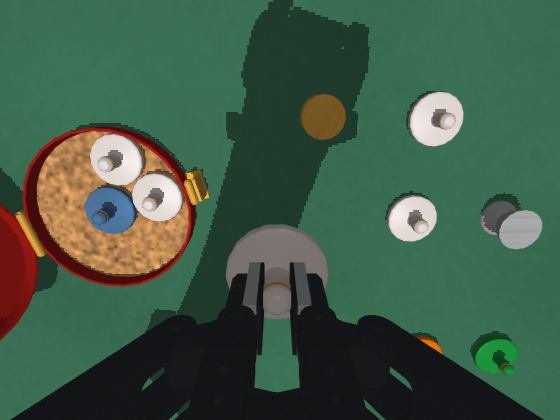

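Only 210° was blocked, by its neighbours' edges; x.png shows blue (110,209) and two whites (116,159), (157,197) seated flat, and the third white still held. I'll retry slightly farther out, stepping outward if it sits high again.

```bash
cat >> h.py <<'E'
def place_ring(ph,R=.0518):
    a=np.radians(ph); yaw=wrap(A+a)
    goto([*T(R*np.cos(a),R*np.sin(a),0)[:2],.1],[np.pi,0,yaw])
    for r in np.arange(R,R+.0029,.0007):
        t=T(r*np.cos(a),r*np.sin(a),0)[:2]
        servo_line([*t,.032],vel=.2); hit=servo_line([*t,G+.0045],vel=.05,force_limit=10); s=state()
        print(ph," R",round(r,4),"z",s["eef_pos"][2].round(4),"hit",hit,"f",s["ft_force"].round(1),"t",round(s["time"],1),flush=True)
        if s["eef_pos"][2]<G+.0065: break
    else: raise SystemExit("sits high")
    gripper_to(.024); servo_line([*t,.1],vel=.25)
E
cat > ring2.py <<'E'
from h import *
place_ring(210)
for xy,ph in [((.5293,-.2172),150),((.6276,-.2268),30)]:
    pick(np.array(xy)); place_ring(ph)
goto(T(0,-.12,.3),[np.pi,0,0])
c=get_calibration("wrist"); p,d=read_camera("wrist"); np.savez("pics/r.npz",p=p,d=d,**c); cv2.imwrite("pics/r.png",p[:,:,::-1])
for ph in (None,330,270,210,150,30):
    q=np.zeros(2) if ph is None else .0515*np.array([np.cos(np.radians(ph)),np.sin(np.radians(ph))])
    k,n=knob(d,c,T(*q,0)[:2],.004,.018); print(ph,(((k[:2]-C)@np.c_[ex,ey])*1000).round(1),(q*1000).round(1),round(k[2],4),n)
print(state()["time"])
E
python3 ring2.py
```

```text
210  R 0.0518 z 0.023 hit True f [-1.9  1.3  3. ] t 46.8
210  R 0.0525 z 0.0183 hit True f [-0.9  0.3  7.3] t 47.3
knob seen at [ 0.54   -0.1922] vs [ 0.5293 -0.2172]
 width 0.0117 0.0118 force 58.5
150  R 0.0518 z 0.0228 hit True f [-0.8  0.6  4. ] t 55.8
150  R 0.0525 z 0.0181 hit True f [-0.9  0.9  7.4] t 56.4
knob seen at [ 0.628  -0.2279] vs [ 0.6276 -0.2268]
 width 0.0116 0.0117 force 58.5
30  R 0.0518 z 0.019 hit False f [-0.2 -0.7 -0.7] t 64.7
None [0.8 0.1] [0. 0.] 0.0392 89
330 [ 46.4 -27.1] [ 44.6 -25.8] 0.0391 97
270 [  1.1 -50.7] [ -0.  -51.5] 0.0393 93
210 [-43.9 -27.3] [-44.6 -25.8] 0.0393 81
150 [-43.   24.3] [-44.6  25.7] 0.0391 80
30 [44.8 24.3] [44.6 25.7] 0.0393 91
66.4917
```

```bash
python3 - <<'E'
from h import *
goto(T(0,0,.2)-np.array([.04,0,0]),[np.pi,0,0])
c=get_calibration("wrist"); p,d=read_camera("wrist"); cv2.imwrite("pics/r2.png",p[:,:,::-1])
K=[]
for ph in (None,330,270,210,150,30):
    q=np.zeros(2) if ph is None else .0515*np.array([np.cos(np.radians(ph)),np.sin(np.radians(ph))])
    k,n=knob(d,c,T(*q,0)[:2],.004,.018); K.append(((k[:2]-C)@np.c_[ex,ey])*1000)
K=np.array(K); print(K.round(1),np.linalg.norm(K[1:]-K[0],axis=1).round(1),np.linalg.norm(K[[1,2,3,5]]-K[[2,3,4,1]],axis=1).round(1))
E
```

```text
[[  0.7   0.8]
 [ 46.  -26.4]
 [  0.8 -49.8]
 [-43.8 -26.5]
 [-43.3  25.5]
 [ 44.5  25. ]] [52.9 50.7 52.2 50.4 50.1] [50.9 50.4 52.  51.4]
```

View pics/r2.png

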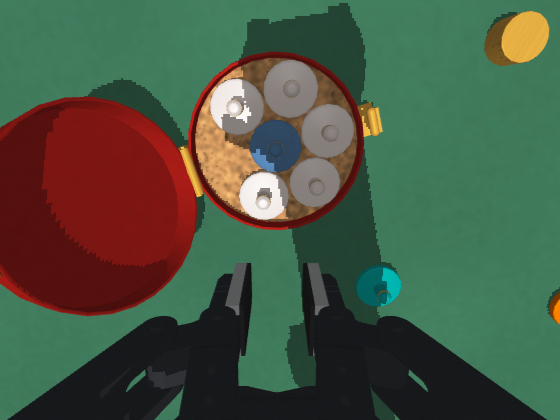

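r2.png shows the blue lid at (276,147) with whites around it at (237,105), (291,88), (328,131), (316,184) and (263,197). One whole-place gap is left, on the hinge side. The whites at 330° and 210° stand 2–3 mm off the blue, so I'll slide both inwards.

```bash
cat > nudge.py <<'E'
from h import *
for ph,R,dr in((330,.0515,.0020),(210,.0525,.0018)):
    a=np.radians(ph); u=np.array([np.cos(a),np.sin(a)]); yaw=wrap(A+a)
    goto(T(*(R*u),.07),[np.pi,0,yaw]); servo_line(T(*(R*u),G+.005),vel=.12); gripper_to(0)
    hit=servo_line(T(*((R-dr)*u),G+.005),vel=.01,force_limit=8); print(ph,hit,((state()["eef_pos"][:2]-C)@np.c_[ex,ey]*1000).round(1),(1000*R*u).round(1),state()["ft_force"].round(1))
    gripper_to(.024); servo_line([*state()["eef_pos"][:2],.1],vel=.2)
goto(T(0,0,.2)-np.array([.04,0,0]),[np.pi,0,0])
c=get_calibration("wrist"); p,d=read_camera("wrist"); cv2.imwrite("pics/r3.png",p[:,:,::-1])
K=[]
for ph in (None,330,270,210,150,30):
    q=np.zeros(2) if ph is None else .0515*np.array([np.cos(np.radians(ph)),np.sin(np.radians(ph))])
    k,n=knob(d,c,T(*q,0)[:2],.004,.018); K.append(np.r_[((k[:2]-C)@np.c_[ex,ey])*1000,k[2]*1000])
Z=np.array(K); K=Z[:,:2]; print(Z.round(1),np.linalg.norm(K[1:]-K[0],axis=1).round(1),np.linalg.norm(K[[1,2,3,5]]-K[[2,3,4,1]],axis=1).round(1),state()["time"])
E
python3 nudge.py
```

```text
330 False [ 44.6 -25.3] [ 44.6 -25.8] [ 2.1 -0.9  6.4]
210 True [-44.8 -26.3] [-45.5 -26.3] [-0.  -0.4  6.3]
[[  0.6   0.8  39.2]
 [ 45.2 -25.5  39.4]
 [  0.7 -50.   39.3]
 [-43.9 -26.4  39.2]
 [-43.   25.3  39.2]
 [ 44.4  25.1  39.3]] [51.8 50.8 52.1 50.  50.2] [50.8 50.5 51.7 50.6] 73.5583
```

Every white is now within about 2 mm of the blue. Next I close the lid from behind.

```bash
cat > close.py <<'E'
from h import *
D=[np.pi,0,A]
gripper_to(0)
goto(T(0,.10,.32),D); goto(T(0,.237,.28),D); servo_line(T(0,.237,.121),vel=.2)
f0=state()["ft_force"]
def tgt(th):
    y,z=lidpt(th,.167,.0285) if th>1.57 else lidpt(th,.147,.0285)
    return T(0,y+.0145,z-(.02 if th>1.57 else 0))
ths=list(np.arange(2.12,.13,-.08))
for i,th in enumerate(ths):
    hit=servo_line(tgt(th),vel=.12,force_limit=15); s=state()
    if i%4==0 or hit: print(round(th,2),hit,(s["ft_force"]-f0).round(1),s["eef_pos"].round(3),round(s["time"],1))
    if hit: break
E
python3 close.py
```

```text
2.12 False [-0.1 -0.5 -2. ] [0.48  0.29  0.129] 76.5
1.8 False [ 0.1  0.2 -3. ] [0.492 0.246 0.156] 77.6
1.48 False [-0.4  0.2 -1. ] [0.506 0.198 0.169] 78.6
1.16 False [-0.9 -0.6 -0.9] [0.519 0.152 0.166] 79.6
0.84 False [ 0.5 -0.9 -1.7] [0.531 0.109 0.148] 80.6
0.52 False [-0.9 -0.7 -1.3] [0.541 0.074 0.118] 81.6
0.2 False [-1.  -0.5 -1.5] [0.548 0.05  0.077] 82.6
```

```bash
cat > press.py <<'E'
from h import *
y=.084-.145
servo_line(T(0,y,.095),vel=.15); pause(.2); f0=state()["ft_force"]
for z in np.arange(.070,.0429,-.0015):
    hit=servo_line(T(0,y,z),vel=.03); s=state(); f=(s["ft_force"]-f0)[2]; print(round(z,4),s["eef_pos"][2].round(4),round(f,1))
    if f>25: break
servo_line(T(0,y,.12),vel=.15); 
goto(T(0,-.12,.3),[np.pi,0,0]); c=get_calibration("wrist"); p,d=read_camera("wrist"); cv2.imwrite("pics/s.png",p[:,:,::-1])
P=cloud(d,c); X=(P[...,:2]-C)@ex; Y=(P[...,:2]-C)@ey; s=(d>0)&(np.hypot(X,Y)<.07)&(P[...,2]>.03)
k=np.linalg.lstsq(np.c_[X[s],Y[s],np.ones(s.sum())],P[s][:,2],rcond=None)[0]; print("lid top slope x,y, z0",k.round(4),state()["time"])
E
python3 press.py
```

```text
0.07 0.0701 -1.1
0.0685 0.0685 -0.9
0.067 0.0669 -1.5
0.0655 0.0654 -1.1
0.064 0.0639 -1.8
0.0625 0.0624 -1.0
0.061 0.0609 -0.4
0.0595 0.0594 -0.8
0.058 0.0579 -0.9
0.0565 0.0567 2.5
0.055 0.0557 6.5
0.0535 0.0541 6.3
0.052 0.0523 2.4
0.0505 0.0501 -0.7
0.049 0.0487 -1.4
0.0475 0.0484 11.0
0.046 0.0481 24.5
0.0445 0.0477 36.0
lid top slope x,y, z0 [ 0.0015 -0.0026  0.0489] 89.8917
```

View pics/s.png

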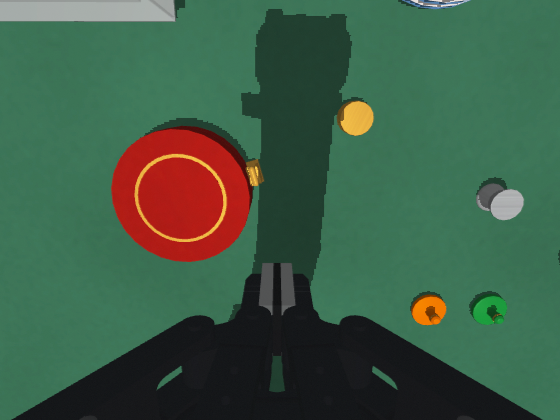

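s.png shows the lid shut flat at (182,195) under the catch (254,173). Its top is 48.9 mm above the table and level. The force rose to 6.5 N, dropped as the catch snapped, then met the hard stop. The weight (355,118), egg cup (500,200), orange and green lids are where they were.

```bash
python3 -c "
from station import *
print(finish_job())"
```

```text
the job is handed in; nothing more can be done
None
```

I packed the blue lid and all five white ones in a flat honeycomb, with one whole-place gap on the hinge side, closed the tin with its catch snapped, and handed the job in at about 90 s; no verdict came back.

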